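Put the pin vice away in the crowded caddy

ROBOT

A 7-joint arm with a two-finger parallel gripper is mounted at the origin on the work surface. World frame = base frame: x ahead of the robot, y to its left, z up, the work surface at z = 0. Lengths are in mm, angles in rad, forces in N, time in s.
With the tool pointing down it reaches from about 350 to 900 mm from the base axis. Payload 19.9 kg.
Tool frame: the origin (TCP) lies midway between the tips of the shut fingers; the grasp point (between the pads) lies 19 mm behind it; z points along the fingers, y is the direction in which the jaws open and shut (so a half turn about z gives the same grasp; the last joint's range is limited). The gripper opens to 85 mm and grips with 20 to 120 N. Pads are 22 mm wide; open, the fingers measure 114 mm over their backs; the gripper's body (76 mm by 85 mm) begins 54 mm behind the grasp point. The pads swing forward as they close: fully open they stand 13 mm farther back than shut.
Start: joints at [-1.321, 0.417, -0.01, 1.614, 0.005, 1.111, -0.053], TCP at [179.189, 598.74, 201.46] pointing down, gripper open.
Joint ranges: [-2.81, 2.81], [-0.39, 2.02], [-1.27, 1.25], [0.06, 2.57], [-1.19, 4.33], [0.19, 2], [-2.82, 2.82]. Speed limits (rad/s): [1.89, 1.89, 2.39, 2.39, 3.01, 3.01, 3.01].

INTERFACE

Orientations are given as [roll, pitch, yaw] about the fixed x, y, z axes, in that order (R = Rz(yaw) Ry(pitch) Rx(roll)).
In Python, from station import bot gives the robot as it stands. The module is installed in compiled form; this text tells all that it offers. Calls block until the motion is done:
- bot.goto(position, orientation): joint-space move of the TCP to a pose.
- bot.movel(position, ori=None, rate=150): straight line of the TCP; ori=None keeps the orientation; rate is the mean speed in mm/s.
- bot.move_joints(angles): joint-space move.
- bot.move_gripper(opening, grip_force=None): finger opening in mm; grip_force is the grip in N (None keeps the last); returns when the fingers have stopped.
- bot.dwell(seconds).
- bot.ik(position, orientation): joint angles nearest the present ones, or None.
- bot.capture(name): name is "scene" or "top" or "wrist"; returns a dict with "img" (480x640x3 uint8, red, green, blue), "fx", "fy", "cx", "cy" (pixels), "rvec" (rotation vector, rad) and "tvec" (3), from world to camera coordinates, as OpenCV has them. Camera axes: x right, y down, z forward; pixel columns grow to the right and rows downward; lengths in mm; the calibration is good to about 2 mm. A picture is of the moment at which its call begins. There is no depth.
A pose or a line that the arm cannot do raises bot.MotionError and nothing moves.
- bot.close_job(): hands the job in, once; it reports no verdict.
Readings, each from a call of its own:
- bot.get_clock(): time.
- bot.get_joints(): joint angles.
- bot.get_joint_vel(): joint speeds.
- bot.get_joint_efforts(): joint torques, N m.
- bot.get_tcp_pos(): TCP position.
- bot.get_eef_rot(): TCP orientation.
- bot.get_force(): force on the tool from outside, world axes, zero at the start.
- bot.get_ft_torque(): the same for the moment, N m.
- bot.get_width(): finger opening in mm.
Only numpy, scipy, OpenCV 4.12 (cv2) and the standard library are available. Lean on these libraries where they do the work, as an engineer would, in place of code of your own. Each camera call takes 0.05 s, during which the arm holds its last target.

TASK

Put the long steel pin vice away: lift it out of the white ceramic brush rest and stand it nose down in the orange caddy among the sticks already there, easing them gently apart to make room. Lower it until the nose is on the bottom of the pocket before you let go, so that it and all five sticks end up standing in the caddy, and leave everything else on the desk where it is.

Things in the scene. Friction and masses are not known exactly. Their poses are not given: they have to be found in the camera images.
- pin_vice: Long steel pin vice, 160 mm, about 90 g, round. Origin: tip of its nose; +z along it to the head. Dark jaws taper from 4.4 mm across at the tip to 14 mm at 24 mm; ringed body 14 mm across from 24 to 136 mm; thin neck; swivel head 17 mm across from 141 mm up. At first it lies in an outer trough of the rest, nose down, leaning 45 degrees towards the rest's +x; beyond 95 mm it sticks out free.
- vice_grip (a point): Point on the pin vice's axis 125 mm from the nose tip: a good place to grip it, on the 14 mm body, above everything in the caddy once the vice stands in it.
- caddy: Orange caddy on a steel hook rail, both fixed. Origin on the mat (z = 0) under the pocket's centre; z up, y along the pocket, -x its front. One open pocket, inside 30 mm in x, 127 mm in y, walls 3.5 mm, inner floor at z = 24 mm, rim at 90 mm. The rail runs along y at x = 29 mm, 300 mm long, bar 94 mm high; nothing of rail, hooks or lugs is above 104 mm.
- pocket_floor (a point): Centre of the caddy pocket's inner floor.
- brush_rest: White glazed ceramic brush rest, fixed: a wedge 98 mm wide (y) with a 45 degree slope rising towards its +x, 83 mm high. Origin under it at mat level, z up. Three troughs run up the slope at y = -26, 0 and +26 mm, with a toe lip at the low end. The pin vice lies in one outer trough, the wash brush in the other, the middle one is empty.
- wash_brush: Short red-handled wash brush, 104 mm long, 14 mm across, 20 g, lying in the other outer trough of the rest, bristles up. Origin: lower end of its handle, +z towards the bristles. Stays where it is.
- thinner_bottle: Sealed amber glass bottle of thinner, 62 mm across, 135 mm tall. Origin: centre of the underside. Stays where it is.
- paint_pot_a: Blue paint pot with white cap, 38 mm across, 45 mm tall. Origin: centre of the underside. Stays where it is.
- paint_pot_b: Red paint pot with white cap, 38 mm across, 45 mm tall. Origin: centre of the underside. Stays where it is.
- palette: White ceramic palette slab, 100 x 130 x 8 mm. Origin: centre of the underside. Stays where it is.
- sanding_block: Cork sanding block, 35 x 90 x 28 mm. Origin: centre of the underside. Stays where it is.
- glue_stick: One of five sticks standing loose in a row in the caddy: a white glue stick with a red cap and a red foot; 17 mm across, 88 mm tall, about 30 g, flat foot, domed top. Origin: centre of its foot, +z up. The five stand in any order with gaps of 4 to 13 mm between neighbours, less than the vice's 14 mm; they slide and tip aside easily.
- blue_marker: One of five sticks standing loose in a row in the caddy: a stubby paint marker, white barrel, blue cap; 17 mm across, 86 mm tall, about 30 g, flat foot, domed top. Origin: centre of its foot, +z up. The five stand in any order with gaps of 4 to 13 mm between neighbours, less than the vice's 14 mm; they slide and tip aside easily.
- green_marker: One of five sticks standing loose in a row in the caddy: a stubby paint marker, white barrel, green cap; 17 mm across, 86 mm tall, about 30 g, flat foot, domed top. Origin: centre of its foot, +z up. The five stand in any order with gaps of 4 to 13 mm between neighbours, less than the vice's 14 mm; they slide and tip aside easily.
- wax_pencil: One of five sticks standing loose in a row in the caddy: a stubby yellow wax pencil with a brass band; 17 mm across, 84 mm tall, about 30 g, flat foot, domed top. Origin: centre of its foot, +z up. The five stand in any order with gaps of 4 to 13 mm between neighbours, less than the vice's 14 mm; they slide and tip aside easily.
- burnisher: One of five sticks standing loose in a row in the caddy: a stubby burnisher, wooden handle below, steel top; 17 mm across, 85 mm tall, about 30 g, flat foot, domed top. Origin: centre of its foot, +z up. The five stand in any order with gaps of 4 to 13 mm between neighbours, less than the vice's 14 mm; they slide and tip aside easily.
Mind the look-alikes: they are no part of the job. Leave any pink look-alike of the burnisher alone. Leave any turquoise look-alike of the brush_rest alone.

How it is judged:
By the outcome, as a careful person would: the job done as asked, in the order asked, and still so for the second after the job is handed in, with the robot touching nothing.
It also fails if it takes over 43 s, if anything falls off the work surface, if the arm or the gripper's body presses on something with over 40 N, if the wrist force passes 120 N, or if a joint passes its speed limit or range.

## Working session

There is one attempt and no reset: what is moved stays moved. The work goes in short steps, each a Python script; the robot and the scene stay as the last script left them, time stands still between calls to the robot, and variables do not carry over. Pictures are saved under pics/ and viewed, and the job is handed in when it is done.

```bash
mkdir -p pics; python3 - <<'E'
from station import bot
import cv2,numpy as np,pickle
d={}
for n in ("scene","top","wrist"):
    c=bot.capture(n); d[n]=c
    cv2.imwrite(f"pics/{n}0.png",c["img"][:,:,::-1])
    R=cv2.Rodrigues(np.array(c["rvec"]))[0]
    print(n,c["fx"],c["cx"],c["cy"],(-R.T@np.array(c["tvec"]).ravel()).round(),R[2].round(2))
pickle.dump(d,open("c0.pkl","wb"))
print(bot.get_clock(),bot.get_eef_rot(),bot.get_width())
E
```

```text
scene 621.6390127150325 317.99028231285206 235.49392637844593 [1600.  105. 1051.] [-0.73 -0.07 -0.68]
top 574.4622050887025 312.4272675431226 240.90577967410064 [ 377.    6. 1078.] [ 0.19  0.01 -0.98]
wrist 372.28721998077043 318.37950272584493 237.27292846403603 [106. 620. 374.] [ 0.28 -0.09 -0.95]
0.15 [-3.14063562e+00  9.28636348e-05  2.85079857e+00] 85.53201283540811
```

View pics/scene0.png

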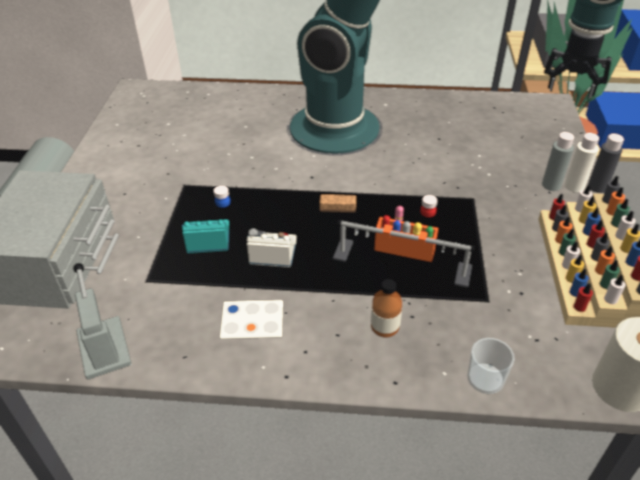

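View pics/top0.png

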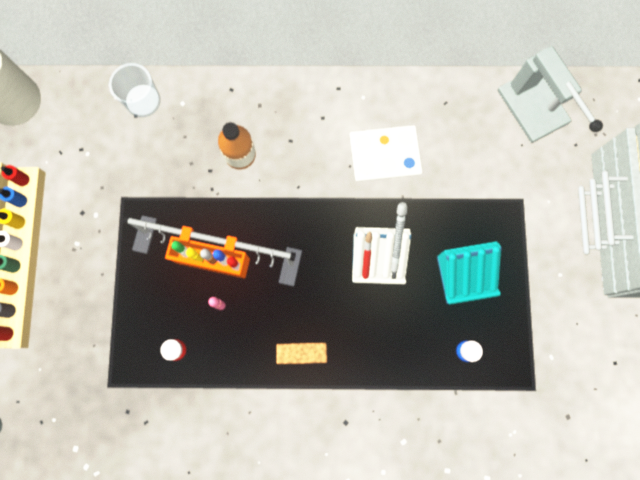

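View pics/wrist0.png

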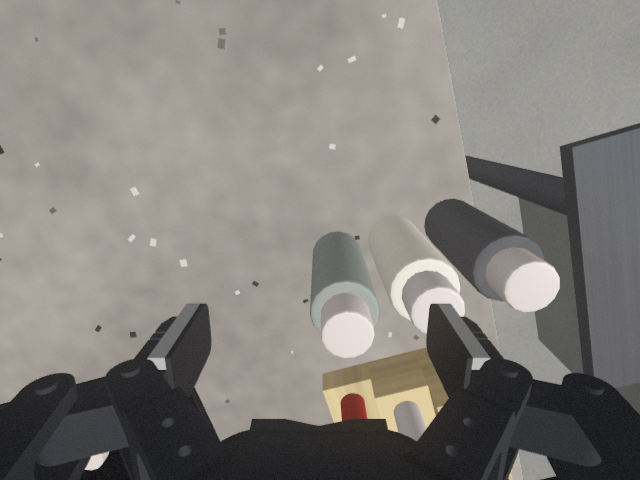

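The top picture shows the following:
- White rest at (381,255), with the wash brush at (366,255) and the steel pin vice at (400,240).
- Caddy at (207,256).
- Possible mix-ups: turquoise rest (470,272), which is the look-alike; pink burnisher look-alike (216,303), standing in front of the caddy; wash brush (366,255).

My choice is the grey steel stick at (400,240). Next I'll check it in a close crop.

```bash
python3 - <<'E'
import cv2
t=cv2.imread("pics/top0.png")
cv2.imwrite("pics/t_rest.png",cv2.resize(t[190:300,335:425],None,fx=5.4,fy=5.4,interpolation=cv2.INTER_CUBIC))
cv2.imwrite("pics/t_cad.png",cv2.resize(t[205:315,120:310],None,fx=4,fy=4,interpolation=cv2.INTER_CUBIC))
s=cv2.imread("pics/scene0.png")
cv2.imwrite("pics/s_cad.png",cv2.resize(s[190:300,325:485],None,fx=5,fy=5,interpolation=cv2.INTER_CUBIC))
cv2.imwrite("pics/s_rest.png",cv2.resize(s[215:280,235:310],None,fx=8,fy=8,interpolation=cv2.INTER_CUBIC))
E
```

```text
(no output)
```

View pics/t_rest.png

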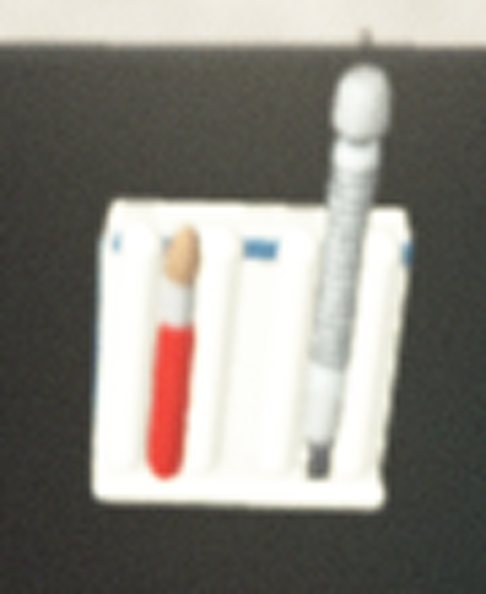

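View pics/t_cad.png

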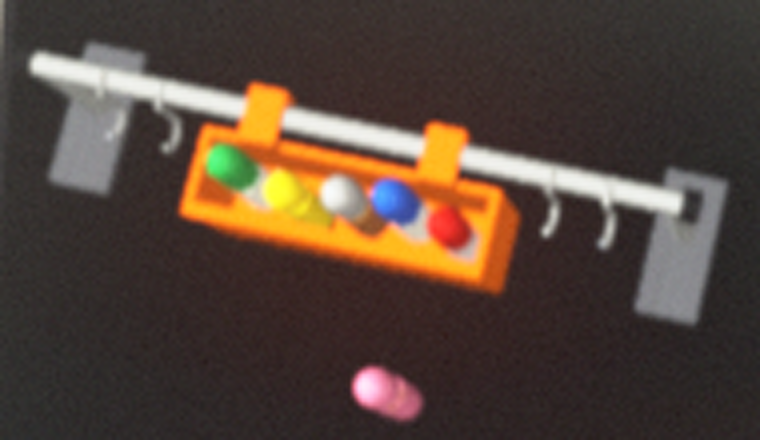

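View pics/s_cad.png

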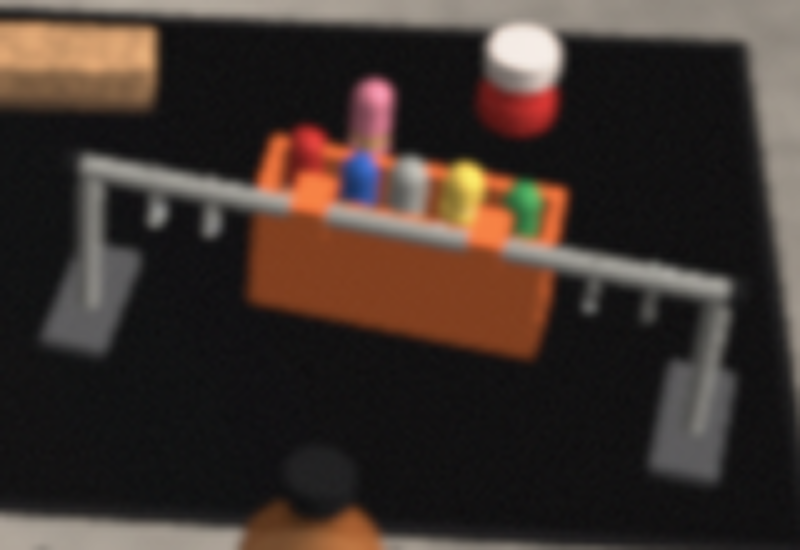

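View pics/s_rest.png

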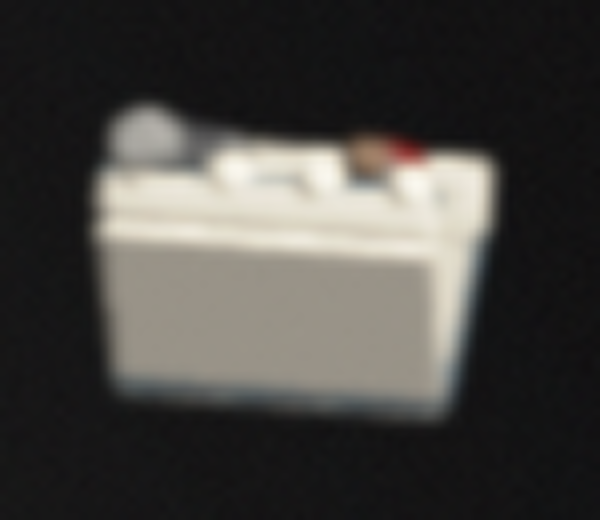

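Crop: the steel pin vice lies in the rest's outer trough. Its nose is at about (394,278) and its head at (402,206), with the red wash brush in the other trough. In the caddy, from left to right: green, yellow, burnisher, blue, glue stick (red). Next I'll fit rough poses.

```bash
cat > h.py <<'E'
import numpy as np,cv2,pickle
from scipy.spatial.transform import Rotation as Ro
def proj(c,P):
    p,_=cv2.projectPoints(np.atleast_2d(np.array(P,float)),np.array(c["rvec"],float),np.array(c["tvec"],float),np.array([[c["fx"],0,c["cx"]],[0,c["fy"],c["cy"]],[0,0,1.]]),None)
    return p[:,0]
def onz(c,uv,z):
    R=cv2.Rodrigues(np.array(c["rvec"],float))[0];o=-R.T@np.array(c["tvec"],float).ravel()
    d=R.T@np.array([(uv[0]-c["cx"])/c["fx"],(uv[1]-c["cy"])/c["fy"],1]);return o+d*(z-o[2])/d[2]
E
python3 - <<'E'
from h import *
from scipy.optimize import least_squares
d=pickle.load(open("c0.pkl","rb"));T,S=d["top"],d["scene"]
def ax(p): return np.array([np.cos(p[3]),np.sin(p[3]),1])/2**.5
def f(p):
    n=p[:3];a=ax(p)
    L=[n*1+ax(p)*ax(p)[0]*0+a*s for s in (1,138.5)]
    return np.r_[(proj(T,L)-[[393.9,277.8],[401.1,216.5]]).ravel(),(proj(S,n+a*150.5)-[253.4,232.1]).ravel()]
n0=onz(T,(394,278),20)
r=least_squares(f,np.r_[n0,0]);print(r.x.round(2),r.fun.round(1)); n=r.x[:3];print("grip",(n+125*ax(r.x)).round(1))
t=lambda u,v:(u/4+120,v/4+205)
for k,(u,v),z in [("green",(230,165),104),("yel",(285,190),102),("burn",(345,197),103),("blue",(395,200),104),("red",(450,226),106),("pink",(373,386),78)]: print(k,onz(T,t(u,v),z).round(1))
for k,(u,v) in [("BL",(205,125)),("FL",(182,213)),("FR",(487,275)),("BR",(510,190)),("rail0",(40,62)),("rail1",(680,203))]: print(k,onz(T,t(u,v),90).round(1))
E
```

```text
[ 5.1019e+02 -1.3496e+02  2.1710e+01 -1.0000e-02] [ 0.   1.2 -0.3 -1.  -0.3  0.1]
grip [ 598.6 -136.   110.1]
green [555.4 248.3 104. ]
yel [544.9 224.5 102. ]
burn [541.8 198.2 103. ]
blue [540.4 176.4 104. ]
red [528.9 152.  106. ]
pink [462.7 187.4  78. ]
BL [575.8 263.8  90. ]
FL [536.5 271.7  90. ]
FR [510.  137.6  90. ]
BR [547.5 128.7  90. ]
rail0 [603.8 338.5  90. ]
rail1 [542.1  54.3  90. ]
```

```bash
python3 - <<'E'
from h import *
from station import bot
bot.goto([520,196,170],[np.pi,0,np.pi-0.2])
c=bot.capture("wrist");cv2.imwrite("pics/w1.png",c["img"][:,:,::-1]);pickle.dump(c,open("w1.pkl","wb"))
R=cv2.Rodrigues(np.array(c["rvec"]))[0];print((-R.T@np.array(c["tvec"]).ravel()).round())
print(bot.get_clock(),bot.get_force())
E
```

```text
[445. 211. 343.]
2.1083 [ 0.43624226  0.36798002 -0.44371815]
```

View pics/w1.png

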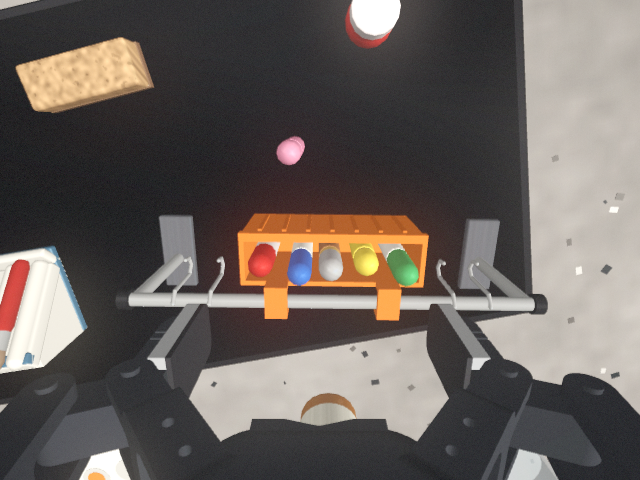

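```bash
python3 - <<'E'
import cv2
s=cv2.imread("pics/w1.png")
cv2.imwrite("pics/w1c.png",cv2.resize(s[205:325,235:435],None,fx=4,fy=4,interpolation=cv2.INTER_CUBIC))
E
```

```text
(no output)
```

View pics/w1c.png

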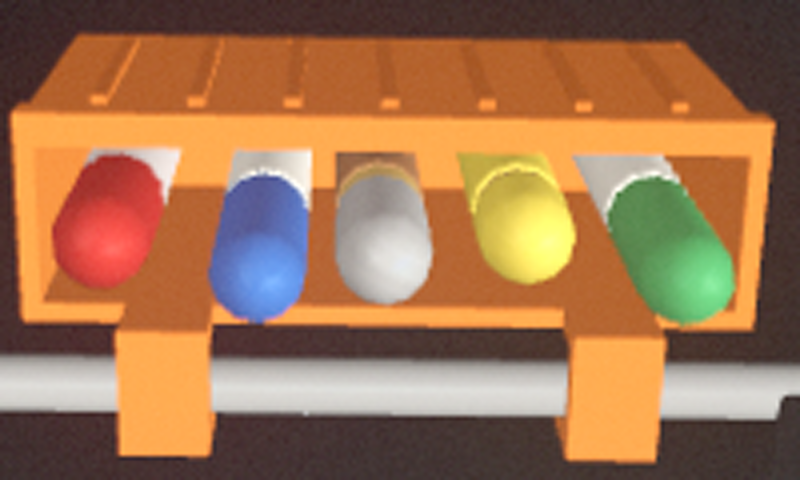

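```bash
python3 - <<'E'
from h import *
from scipy.optimize import least_squares
c=pickle.load(open("w1.pkl","rb"));T=pickle.load(open("c0.pkl","rb"))["top"]
cr=lambda u,v:np.array((u/4+235-.4,v/4+205-.4))
px=np.array([cr(13,112),cr(775,122),cr(24,322),cr(752,328)])
# image: left=-y, top=-x
loc=np.array([[-18.5,-67],[-18.5,67],[18.5,-67],[18.5,67]])
def P(p): 
    C,S=np.cos(p[2]),np.sin(p[2]);return np.c_[loc@np.array([[C,S],[-S,C]])+p[:2],np.full(4,90)]
r=least_squares(lambda p:(proj(c,P(p))-px).ravel(),[542,200,-.2]);print(r.x.round(3),r.fun.round(1))
x,y,a=r.x;C,S=np.cos(a),np.sin(a)
for k,uv,h in [("red",(104,238),88),("blue",(259,274),86),("burn",(384,255),85),("yel",(526,235),84),("green",(686,276),86)]:
    w=onz(c,cr(*uv),24+h-8.5);q=w[:2]-[x,y];print(k,w.round(1),"local",round(C*q[0]+S*q[1],1),round(-S*q[0]+C*q[1],1))
print(proj(T,P(r.x)).round(1))
E
```

```text
[ 5.41005e+02  2.02826e+02 -2.10000e-01] [ 0.7  2.1 -1.1  1.8  0.6 -2.4 -0.2 -2. ]
red [529.  154.3 103.5] local -1.7 -50.0
blue [541.5 178.7 101.5] local 5.5 -23.4
burn [542.7 200.8 100.5] local 2.1 -1.6
yel [544.3 225.8  99.5] local -1.5 23.2
green [556.6 251.9 101.5] local 5.0 51.3
[[239.7 274.3]
 [165.2 258.1]
 [244.7 253.8]
 [170.8 237.8]]
```

```bash
python3 - <<'E'
from h import *
from station import bot
bot.goto([580,-60,250],[np.pi,0,np.pi])
bot.goto([590,-136,185],[np.pi,0,np.pi])
bot.move_gripper(42)
c=bot.capture("wrist");cv2.imwrite("pics/w2.png",c["img"][:,:,::-1]);pickle.dump(c,open("w2.pkl","wb"))
print(bot.get_clock(),bot.get_width(),bot.get_tcp_pos())
n=np.array([510.2,-135,21.7]);a=np.array([1,-.01,1])/2**.5
print(proj(c,[n,n+a*24,n+a*125,n+a*138.5,n+a*160]).round())
E
```

```text
4.2083 42.21081983923545 [ 590.05347389 -135.82872525  185.13801414]
[[320. 117.]
 [320. 138.]
 [319. 248.]
 [318. 265.]
 [318. 295.]]
```

View pics/w2.png

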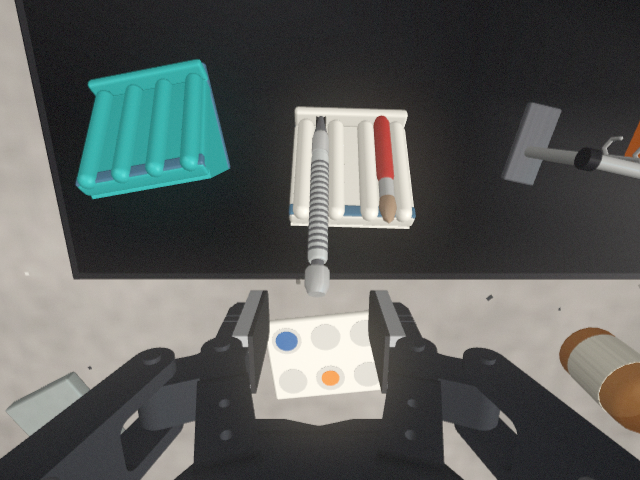

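The wrist picture agrees with the fit: nose at (321,117), neck at (318,263), head end at (317,296). Now I'll grasp and lift.

```bash
python3 - <<'E'
from h import *
from station import bot
bot.movel([598.6,-136,91],rate=90)
print(bot.get_force(),bot.get_clock())
bot.move_gripper(8,grip_force=70)
print(bot.get_width(),bot.get_force(),bot.get_tcp_pos())
bot.movel([598.6,-136,165],rate=90)
print(bot.get_force(),bot.get_width(),bot.get_clock())
for n in ("wrist","scene"):
  c=bot.capture(n);cv2.imwrite(f"pics/{n}3.png",c["img"][:,:,::-1]);pickle.dump(c,open(n+"3.pkl","wb"))
# plan
Rg=Ro.from_euler('xyz',[np.pi,0,np.pi]);
for phi in (-.21,0,.2):
    Rf=Ro.from_euler('z',phi)*Ro.from_euler('y',-np.pi/4)*Rg
    for z in (149,260):
        tcp=np.array([550.3,238,z])+Rf.apply([0,0,19]);print(phi,z,tcp.round(1),Rf.as_euler('xyz').round(3),np.array(bot.ik(tcp,Rf.as_euler('xyz'))).round(2))
E
```

```text
[-0.10794835  0.1524892  -0.1605008 ] 5.4083
7.7753798155961835 [ 0.20258934  0.03926758 -0.50666558] [ 598.636485   -135.98185342   91.10516646]
[ 0.50801785 -0.1281451  -0.25221079] 7.991431463849868 6.8083
-0.21 149 [563.4 235.2 135.6] [3.142 0.785 2.932] [-1.62  0.58  1.04  2.22  0.87  0.19 -0.26]
-0.21 260 [563.4 235.2 246.6] [3.142 0.785 2.932] [-0.22  0.19 -0.61  2.1   1.2   0.82 -0.29]
0 149 [563.7 238.  135.6] [3.142 0.785 3.142] [ 0.22  0.53 -1.08  2.25  1.78  0.91 -0.54]
0 260 [563.7 238.  246.6] [3.142 0.785 3.142] [-0.09  0.12 -0.65  2.17  1.25  0.59 -0.13]
0.2 149 [563.5 240.7 135.6] [ 3.142  0.785 -2.942] [ 0.33  0.49 -1.08  2.29  1.93  0.7  -0.47]
0.2 260 [563.5 240.7 246.6] [ 3.142  0.785 -2.942] [-0.71  0.04  0.1   2.23  1.17  0.31  0.11]
```

View pics/wrist3.png

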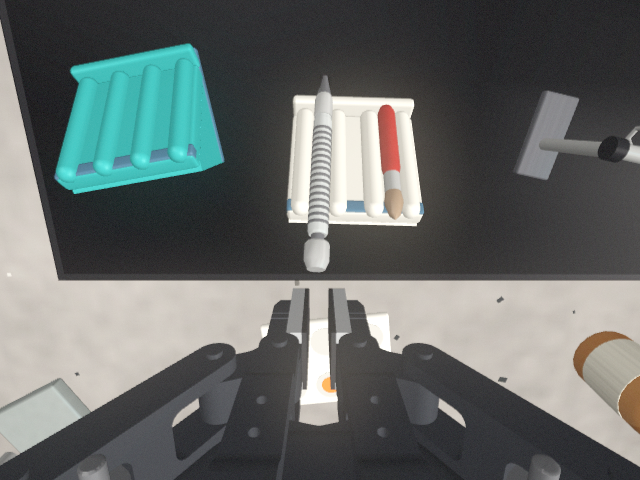

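Picture: the fingers are shut and empty (width 8 mm). The vice is still in the rest, with its nose now at (325,77) and head end at (317,270). I'll check whether it moved.

```bash
python3 - <<'E'
from h import *
from station import bot
c=pickle.load(open("wrist3.pkl","rb"))
n=np.array([510.2,-135,21.7]);a=np.array([1,-.01,1])/2**.5
print(proj(c,[n,n+a*24,n+a*125,n+a*138.5,n+a*160,bot.get_tcp_pos()]).round())
print(bot.get_tcp_pos(),bot.get_eef_rot(),bot.get_clock())
T=bot.capture("top");cv2.imwrite("pics/top3.png",T["img"][:,:,::-1])
pickle.dump(T,open("top3.pkl","wb"))
s=cv2.imread("pics/scene3.png")
a=cv2.resize(s[195:285,225:325],None,fx=6,fy=6,interpolation=cv2.INTER_CUBIC)
cv2.imwrite("pics/s3c.png",a)
w=cv2.imread("pics/wrist3.png");cv2.imwrite("pics/w3c.png",cv2.resize(w[60:290,270:440],None,fx=2.6,fy=2.6))
E
```

```text
[[320. 106.]
 [320. 129.]
 [319. 246.]
 [319. 266.]
 [318. 299.]
 [319. 280.]]
[ 598.28775277 -135.93360659  164.33106123] [ 3.14150163e+00 -1.04331218e-03  3.14158843e+00] 6.9083
```

View pics/s3c.png

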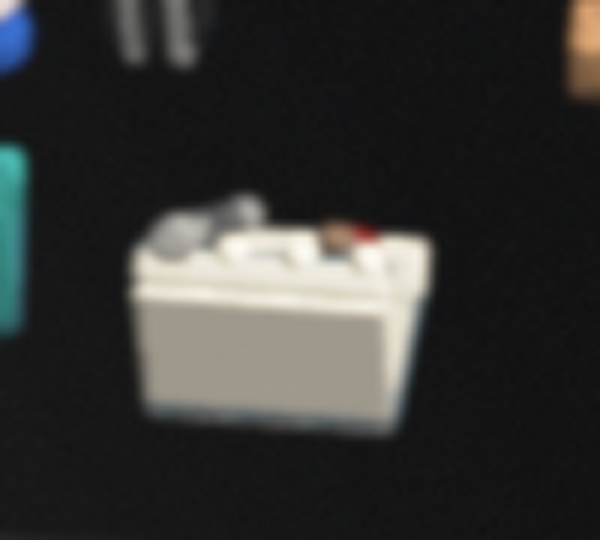

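View pics/w3c.png

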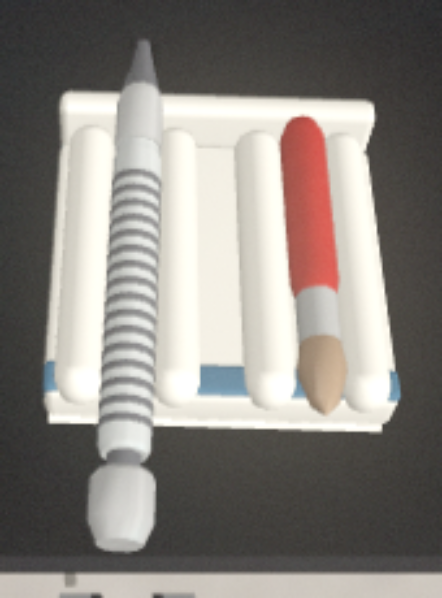

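View pics/top3.png

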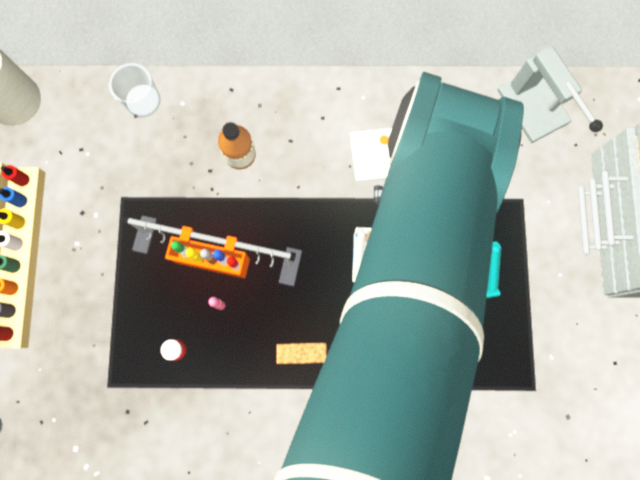

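The vice got squeezed out and slid down the trough, and its nose is now over the toe lip. I'll back off and measure its pose again.

```bash
python3 - <<'E'
from h import *
from station import bot
bot.move_gripper(42)
bot.goto([540,-60,230],[np.pi,0,np.pi])
c=bot.capture("wrist");cv2.imwrite("pics/w4.png",c["img"][:,:,::-1]);pickle.dump(c,open("w4.pkl","wb"))
cv2.imwrite("pics/w4c.png",cv2.resize(c["img"][:,:,::-1][60:300,150:400],None,fx=2.4,fy=2.4,interpolation=cv2.INTER_CUBIC))
bot.goto([520,-220,190],[np.pi,0,np.pi])
c=bot.capture("wrist");cv2.imwrite("pics/w5.png",c["img"][:,:,::-1]);pickle.dump(c,open("w5.pkl","wb"))
c=bot.capture("top");pickle.dump(c,open("top5.pkl","wb"))
cv2.imwrite("pics/t5c.png",cv2.resize(c["img"][:,:,::-1][190:300,335:425],None,fx=5.4,fy=5.4,interpolation=cv2.INTER_CUBIC))
print(bot.get_clock())
E
```

```text
8.7667
```

View pics/w4c.png

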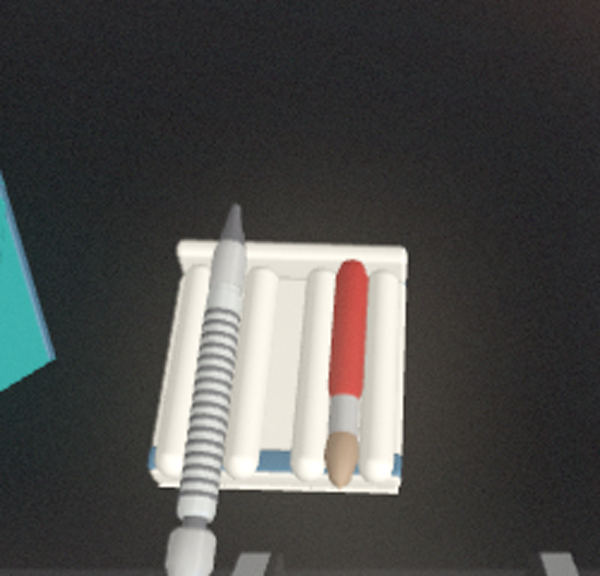

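View pics/w5.png

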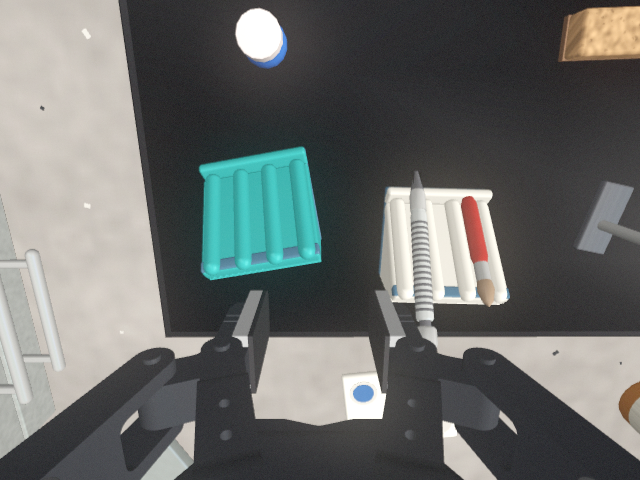

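View pics/t5c.png

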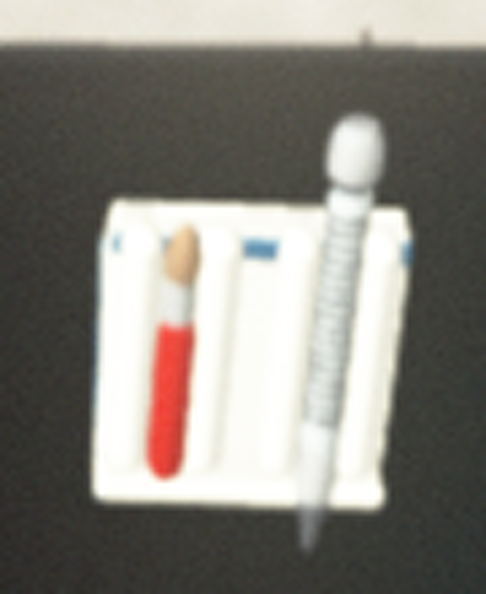

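```bash
python3 - <<'E'
from h import *
from scipy.optimize import least_squares
c4,c5,T=[pickle.load(open(f+".pkl","rb")) for f in ("w4","w5","top5")]
N=[(c4,(248.3,145.8)),(c5,(417,172)),(T,(391.7,292.2))];K=[(c4,(230.8,276.7)),(c5,(426,322)),(T,(399.8,225.2))]
def f(p):
    n=p[:3];a=np.array([np.cos(p[4])*np.cos(p[3]),np.cos(p[4])*np.sin(p[3]),np.sin(p[4])])
    return np.r_[tuple((proj(c,n)-u).ravel() for c,u in N)+tuple((proj(c,n+138.5*a)-u).ravel() for c,u in K)]
r=least_squares(f,[500,-135,60,0,.5]);p=r.x;print(p.round(3),r.fun.round(1))
a=np.array([np.cos(p[4])*np.cos(p[3]),np.cos(p[4])*np.sin(p[3]),np.sin(p[4])])
print(np.degrees(p[3:]),"125:",(p[:3]+125*a).round(1),"neck",(p[:3]+138.5*a).round(1),"cg80",(p[:3]+80*a).round(1))
E
```

```text
[ 4.87514e+02 -1.30371e+02  1.41590e+01 -5.70000e-02  6.91000e-01] [ 0.7 -0.2 -0.9 -0.5 -0.6 -0.1 -0.2  0.3  0.1  0.5  0.   0.5]
[-3.28471088 39.59496384] 125: [ 583.7 -135.9   93.8] neck [ 594.1 -136.5  102.4] cg80 [ 549.1 -133.9   65.1]
```

The vice now lies at 39.6°, slid about 25 mm down the trough. In the first grasp the pad corners probably caught the wider head and pushed it down. The rest now blocks the body grip, so I'll grip the 17 mm head at its middle and check before lifting.

```bash
python3 - <<'E'
from h import *
from station import bot
bot.move_gripper(32)
ori=[np.pi,0,np.pi-.057]
bot.goto([602.9,-136.9,160],ori)
bot.movel([602.9,-136.9,98],rate=100)
print(bot.get_force())
bot.move_gripper(8,grip_force=60)
print(bot.get_width(),bot.get_force(),bot.get_tcp_pos(),bot.get_clock())
c=bot.capture("wrist");cv2.imwrite("pics/w6.png",c["img"][:,:,::-1]);pickle.dump(c,open("w6.pkl","wb"))
E
```

```text
[-0.52606128  0.26385506  0.03193789]
8.35312013102057 [ 0.11678307 -0.03066146  0.04567575] [ 603.01676379 -136.88270233   98.26575702] 10.7
```

View pics/w6.png

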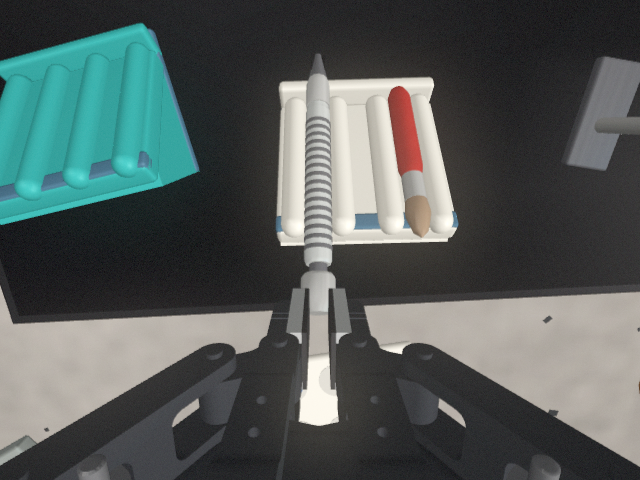

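```bash
python3 - <<'E'
from h import *
from station import bot
c=pickle.load(open("w6.pkl","rb"))
n=np.array([487.5,-130.4,14.2]);a=np.array([np.cos(-.057)*np.cos(.691),np.sin(-.057)*np.cos(.691),np.sin(.691)])
t=bot.get_tcp_pos()
print(proj(c,[n,n+a*24,n+a*125,n+a*138.5,n+a*160]).round(),proj(c,[t,t+[0,4,0],t-[0,4,0],t+[0,0,19],[*(t[:2]+[-11,4]),t[2]],[*(t[:2]+[11,4]),t[2]]]).round(),bot.get_width())
w=cv2.imread("pics/w6.png");cv2.imwrite("pics/w6c.png",cv2.resize(w[230:430,220:420],None,fx=3,fy=3,interpolation=cv2.INTER_CUBIC))
s=bot.capture("scene");cv2.imwrite("pics/s6c.png",cv2.resize(s["img"][:,:,::-1][180:290,215:335],None,fx=5,fy=5,interpolation=cv2.INTER_CUBIC))
pickle.dump(s,open("s6.pkl","wb"))
print(proj(s,[n+a*150,t]))
E
```

```text
[[319.  56.]
 [319.  85.]
 [319. 241.]
 [319. 267.]
 [319. 311.]] [[319. 280.]
 [327. 279.]
 [311. 280.]
 [319. 297.]
 [326. 259.]
 [328. 299.]] 7.963193404009134
[[254.4299541  234.11139955]
 [254.88694584 237.93173844]]
```

View pics/w6c.png

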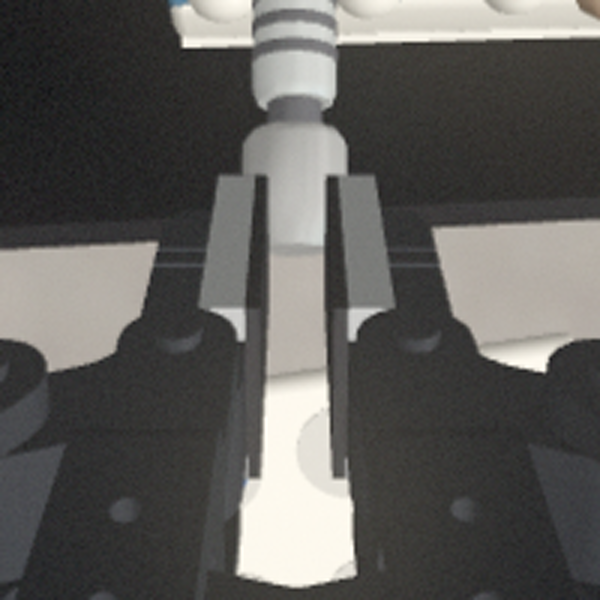

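View pics/s6c.png

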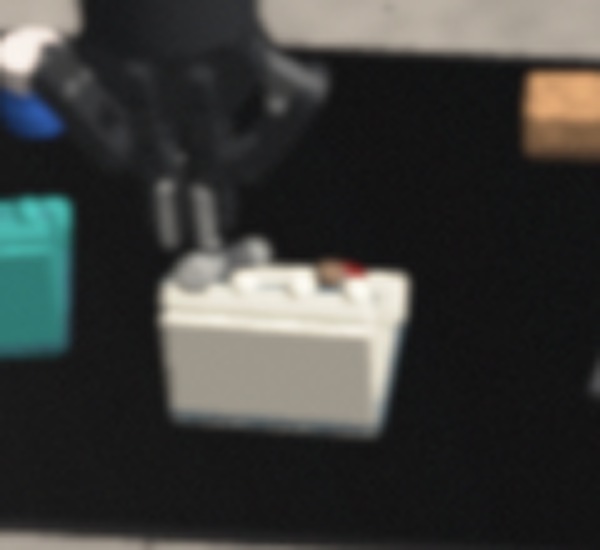

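The fingertips look higher than the reported TCP. In both the scene and wrist pictures the pads end above the head. I'll quantify that.

```bash
python3 - <<'E'
from h import *
from station import bot
c=pickle.load(open("w6.pkl","rb"));s=pickle.load(open("s6.pkl","rb"));t=np.array(bot.get_tcp_pos())
for h in (0,10,20,25,30,35,40):
    print(h,proj(c,[t+[-11,4,h],t+[-11,-4,h]]).round(1).tolist(),proj(s,[t+[11,0,h],t+[11,9,h],t+[11,-9,h]]).round(1).tolist())
print(bot.get_joints(),bot.get_eef_rot())
E
```

```text
0 [[325.9, 259.0], [309.8, 259.8]] [[254.1, 241.3], [258.1, 241.5], [250.1, 241.1]]
10 [[326.3, 266.5], [309.3, 267.4]] [[253.7, 238.0], [257.7, 238.2], [249.7, 237.8]]
20 [[326.8, 274.9], [308.8, 275.8]] [[253.3, 234.7], [257.4, 234.9], [249.3, 234.5]]
25 [[327.0, 279.4], [308.5, 280.4]] [[253.2, 233.1], [257.2, 233.3], [249.1, 232.9]]
30 [[327.3, 284.3], [308.2, 285.3]] [[253.0, 231.4], [257.0, 231.6], [248.9, 231.2]]
35 [[327.6, 289.4], [307.9, 290.5]] [[252.8, 229.7], [256.8, 229.9], [248.7, 229.5]]
40 [[327.9, 294.9], [307.6, 296.0]] [[252.6, 228.0], [256.6, 228.2], [248.5, 227.8]]
[-0.11914976  0.54470561  0.39412596  1.73004939 -0.25342881  0.91703143
  1.89258715] [3.14157917e+00 2.20503311e-04 3.08460077e+00]
```

Both cameras put the fingertips about 35 mm behind the reported TCP along the tool axis, which explains both empty closings. I'll correct for that and grip the head.

```bash
python3 - <<'E'
from h import *
from station import bot
bot.move_gripper(34)
bot.movel([602.9,-136.9,63],rate=80)
print(bot.get_force())
c=bot.capture("wrist");cv2.imwrite("pics/w7a.png",c["img"][:,:,::-1][150:400,180:460])
bot.move_gripper(8,grip_force=60)
print(bot.get_width(),bot.get_force(),bot.get_tcp_pos(),bot.get_clock())
c=bot.capture("wrist");cv2.imwrite("pics/w7.png",c["img"][:,:,::-1]);pickle.dump(c,open("w7.pkl","wb"))
E
```

```text
[ 0.56318652  0.57292665 -0.16007773]
15.040090518720557 [ 1.36488993 -0.63162541  1.94948291] [ 603.25548636 -137.04926074   63.44994985] 12.1167
```

View pics/w7.png

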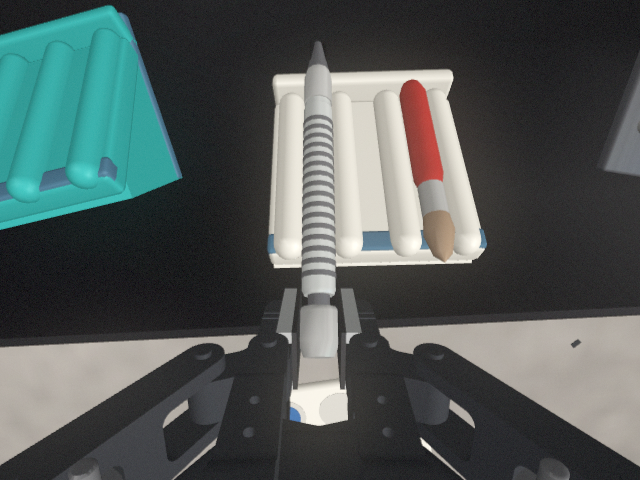

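The head is now between the pads (width 15 mm). Next is a slow lift and another check.

```bash
python3 - <<'E'
from h import *
from station import bot
print(bot.get_width())
bot.movel([602.9,-136.9,135],rate=70)
print(bot.get_width(),bot.get_force(),bot.get_ft_torque(),bot.get_clock())
c=bot.capture("wrist");cv2.imwrite("pics/w8.png",c["img"][:,:,::-1]);pickle.dump(c,open("w8.pkl","wb"))
E
```

```text
14.082154541232528
14.13219915959123 [ 1.08806773 -0.87525354 -0.97763018] [ 0.02052988 -0.02987408 -0.05773912] 13.3417
```

View pics/w8.png

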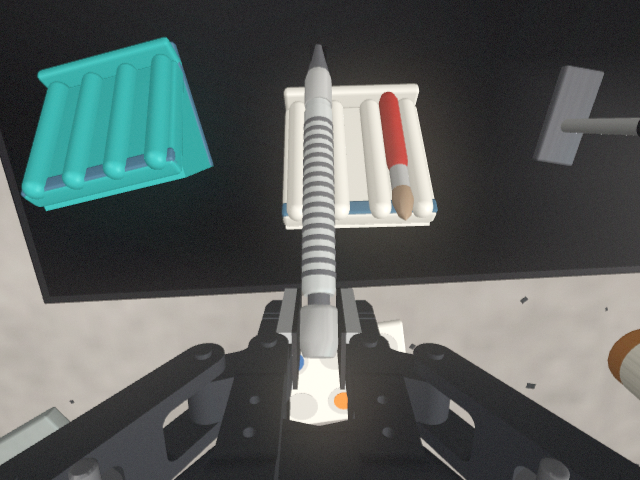

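```bash
python3 - <<'E'
from h import *
from station import bot
n=np.array([487.5,-130.4,14.2]);a=np.array([np.cos(-.057)*np.cos(.691),np.sin(-.057)*np.cos(.691),np.sin(.691)])
c=pickle.load(open("w7.pkl","rb"));print(proj(c,[n,n+a*24,n+a*138.5,n+a*160]).round())
c=pickle.load(open("w8.pkl","rb"));t=bot.get_tcp_pos();print(t,bot.get_width())
n=n+t-[603.25,-137.05,63.45]
print(proj(c,[n,n+a*24,n+a*138.5,n+a*160]).round())
for p in("w7","w8"):
  w=cv2.imread(f"pics/{p}.png");cv2.imwrite(f"pics/{p}c.png",cv2.resize(w[30:370,260:380],None,fx=1.7*2.5,fy=1.7,interpolation=cv2.INTER_CUBIC))
E
```

```text
[[319.  44.]
 [319.  78.]
 [319. 299.]
 [319. 356.]]
[ 602.62892801 -136.87949037  134.48370145] 14.612486872509672
[[319.  44.]
 [319.  78.]
 [319. 299.]
 [319. 355.]]
```

View pics/w8c.png

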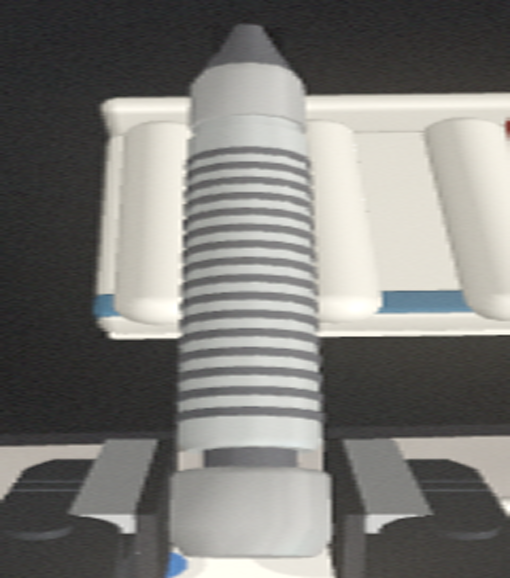

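The in-hand pose matches the prediction within a pixel, and the vice is held rigidly. Next I'll plan the upright transfer.

```bash
cat >> h.py <<'E'
_Rg=Ro.from_euler('xyz',[np.pi,0,np.pi-.057]);_tg=np.array([603.25,-137.05,63.45])
_n=np.array([487.5,-130.4,14.2]);_a=np.array([np.cos(-.057)*np.cos(.691),np.sin(-.057)*np.cos(.691),np.sin(.691)])
nt=_Rg.inv().apply(_n-_tg);at=_Rg.inv().apply(_a)
def pose(nose,phi,tilt=(0,0)):
    # vice upright with nose at 'nose', tool heading phi
    ax=np.cross(_a,[0,0,1]);s=np.linalg.norm(ax);U=Ro.from_rotvec(ax/s*np.arcsin(min(s,1)) if _a[2]>0 else 0)
    R=Ro.from_euler('z',phi+.057)*U*_Rg
    return np.array(nose)-R.apply(nt),R.as_euler('xyz')
E
python3 - <<'E'
from h import *
from station import bot
print(nt.round(1),at.round(3))
for phi in (-.4,-.21,0,.2,.4,.6):
    R=Ro.from_euler('xyz',pose([0,0,0],phi)[1]);print(phi,R.apply(at).round(3),R.apply([0,0,1]).round(2))
    for nz in ([520,-60,150],[550.3,238,145],[550.3,238,24]):
        p,o=pose(nz,phi);q=bot.ik(p,o);print("  ",p.round(),None if q is None else np.round(q,2))
E
```

```text
[115.9   0.   49.2] [-0.771  0.    -0.637]
-0.4 [0. 0. 1.] [ 0.71 -0.3  -0.64]
   [553. -74. 271.] [ 0.69 -0.1  -0.82  2.34  1.36  0.36 -0.19]
   [583. 224. 266.] [-0.29  0.27 -0.6   2.02  1.26  1.05 -0.47]
   [583. 224. 145.] [-1.5   0.58  0.83  2.14  1.05  0.46 -0.58]
-0.21 [0. 0. 1.] [ 0.75 -0.16 -0.64]
   [555. -68. 271.] [-0.09 -0.12  0.03  2.39  1.51  0.21 -0.11]
   [585. 230. 266.] [-0.03  0.24 -0.84  2.1   1.37  0.91 -0.39]
   [585. 230. 145.] [-1.6   0.62  1.02  2.23  1.38  0.21 -0.78]
0 [0. 0. 1.] [ 0.77  0.   -0.64]
   [556. -60. 271.] [-1.08 -0.37  1.02  2.41  1.53  0.27  0.23]
   [586. 238. 266.] [-1.71  0.16  1.1   2.22  1.27  0.38 -0.21]
   [586. 238. 145.] [ 0.21  0.58 -1.08  2.25  1.92  1.   -0.63]
0.2 [-0. -0.  1.] [ 0.76  0.15 -0.64]
   [555. -53. 271.] None
   [586. 245. 266.] [ 0.43  0.15 -1.09  2.21  1.58  0.44 -0.2 ]
   [586. 245. 145.] [ 0.32  0.54 -1.08  2.3   2.1   0.79 -0.58]
0.4 [ 0. -0.  1.] [ 0.71  0.3  -0.64]
   [553. -46. 271.] None
   [583. 252. 266.] None
   [583. 252. 145.] [ 0.44  0.52 -1.08  2.31  2.32  0.58 -0.57]
0.6 [0. 0. 1.] [ 0.64  0.44 -0.64]
   [550. -40. 271.] [ 1.21  0.09 -0.81  2.2  -1.17  0.72 -2.82]
   [580. 258. 266.] None
   [580. 258. 145.] [ 0.55  0.53 -1.07  2.3   2.6   0.37 -0.61]
```

```bash
python3 - <<'E'
from h import *
from station import bot
bot.movel([602.6,-136.9,230],rate=150)
print(np.round(bot.get_joints(),2))
p,o=pose([550.3,238,150],-.4);print(bot.ik(p,o))
try:
    bot.goto(p,o)
except bot.MotionError as e: print(e)
print(bot.get_clock(),bot.get_width(),bot.get_tcp_pos(),p,np.round(bot.get_joints(),2),bot.get_force())
for n in ("wrist","scene","top"):
  c=bot.capture(n);cv2.imwrite(f"pics/{n}9.png",c["img"][:,:,::-1]);pickle.dump(c,open(n+"9.pkl","wb"))
  print(n,proj(c,[[550.3,238,150],[550.3,238,310]]).round(1).tolist())
w=cv2.imread("pics/scene9.png");cv2.imwrite("pics/s9c.png",cv2.resize(w[120:270,340:480],None,fx=4,fy=4,interpolation=cv2.INTER_CUBIC))
E
```

```text
[-0.16  0.41  0.44  1.61 -0.18  1.16  1.84]
[-0.53863172  0.22687471 -0.31966403  2.02574551  1.19373998  0.98486604
 -0.42982667]
16.2083 14.77464964076849 [583.63749787 223.2031227  270.53191821] [583.38314532 223.96378981 270.73250515] [-0.54  0.23 -0.32  2.03  1.19  0.98 -0.43] [ 0.7833969   0.09565893 -0.95311369]
wrist [[320.5, 42.7], [321.4, 354.3]]
scene [[425.2, 213.0], [433.5, 153.4]]
top [[176.9, 244.2], [149.0, 222.7]]
```

View pics/s9c.png

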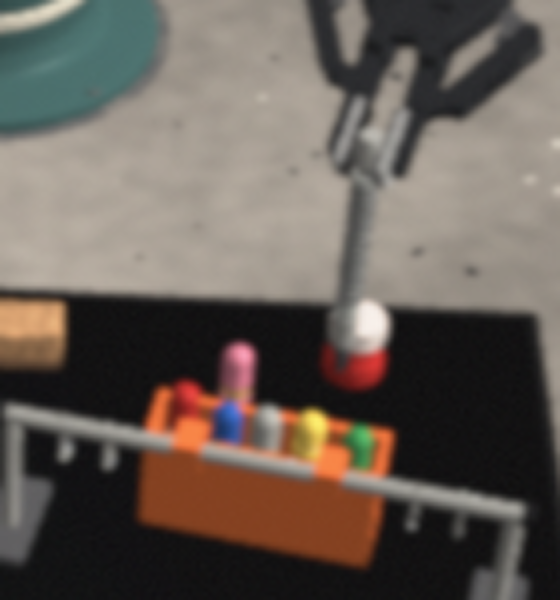

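View pics/wrist9.png

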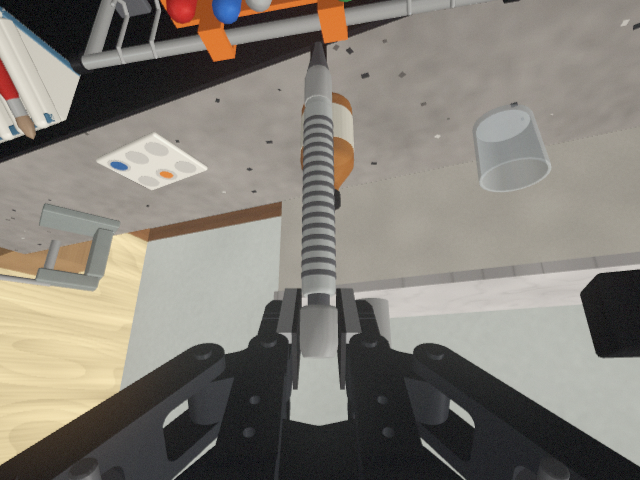

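View pics/top9.png

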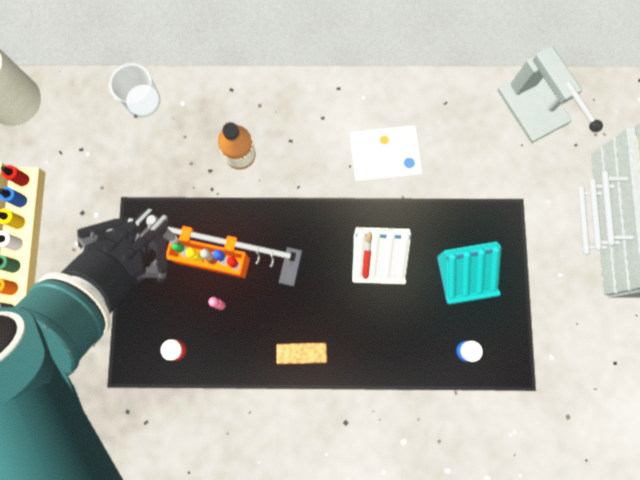

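The vice hangs upright. Its nose is at about (425.7,211) in the scene picture, against a predicted (425.2,213). I'll lower it to just above the stick tops and check the gap.

```bash
python3 - <<'E'
from h import *
from station import bot
N=[550.3,238,117]
p,o=pose(N,-.4)
bot.movel(p,o,rate=100)
print(bot.get_clock(),np.array(bot.get_tcp_pos())-p,np.round(bot.get_joints(),2))
out=[]
for n,(u0,u1,v0,v1) in dict(scene=(380,450,190,270),top=(130,220,205,285),wrist=(160,440,0,120)).items():
  c=bot.capture(n);pickle.dump(c,open(n+"10.pkl","wb"));im=np.ascontiguousarray(c["img"][:,:,::-1])
  k=min(800/(u1-u0),600/(v1-v0));cv2.imwrite(f"pics/{n}10.png",cv2.resize(im[v0:v1,u0:u1],None,fx=k,fy=k,interpolation=cv2.INTER_CUBIC))
  print(n,k,proj(c,[N,[556,250.1,110],[544.6,225.2,108]]).round(1).tolist())
E
```

```text
16.8417 [0.09135147 0.00158089 0.10186594] [-0.55  0.28 -0.31  2.05  1.25  0.97 -0.52]
scene 7.5 [[423.7, 224.2], [428.9, 228.5], [417.4, 225.2]]
top 7.5 [[181.6, 247.8], [175.7, 245.3], [190.1, 252.1]]
wrist 2.857142857142857 [[318.6, 41.9], [343.1, 33.5], [293.0, 29.5]]
```

View pics/scene10.png

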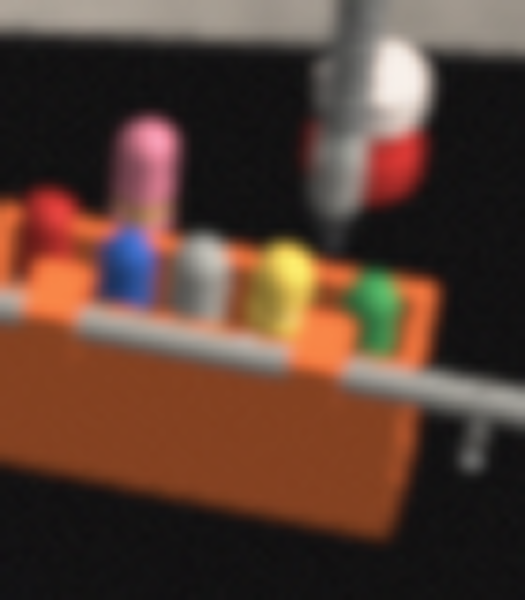

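View pics/top10.png

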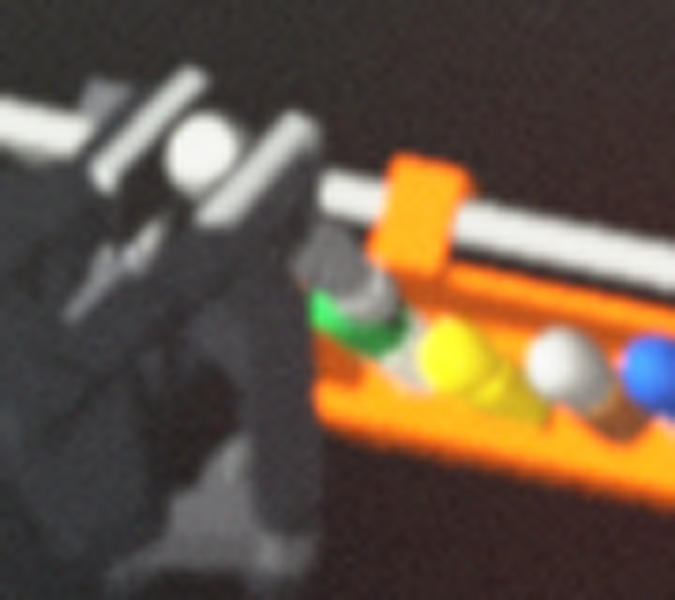

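View pics/wrist10.png

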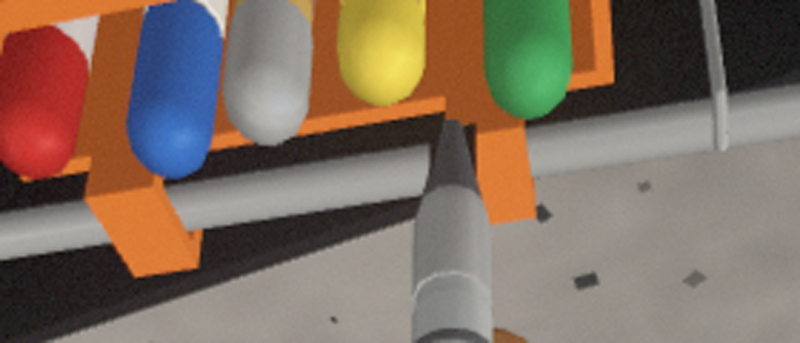

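Wrist crop: the nose at (455,122) is midway between the yellow edge (425) and the green edge (485). The scene picture agrees. I'll lower slowly and watch the force.

```bash
python3 - <<'E'
from h import *
from station import bot
f0=np.array(bot.get_force());print(f0.round(2))
for z in (108,100,92,84,76,68,60):
    p,o=pose([550.3,238,z],-.4);bot.movel(p,o,rate=40)
    f=np.array(bot.get_force())-f0;print(z,f.round(1),np.array(bot.get_ft_torque()).round(2),(np.array(bot.get_tcp_pos())-p).round(1),round(bot.get_clock(),1))
    if np.linalg.norm(f)>10: break
for n,(u0,u1,v0,v1) in dict(scene=(380,450,190,270),wrist=(160,440,0,120)).items():
  c=bot.capture(n);pickle.dump(c,open(n+"11.pkl","wb"));im=np.ascontiguousarray(c["img"][:,:,::-1])
  k=min(800/(u1-u0),600/(v1-v0));cv2.imwrite(f"pics/{n}11.png",cv2.resize(im[v0:v1,u0:u1],None,fx=k,fy=k,interpolation=cv2.INTER_CUBIC))
E
```

```text
[ 0.14 -0.04 -0.02]
108 [-0.7 -0.7 -1.2] [0.38 0.89 0.02] [-0.1 -0.1 -0.4] 17.4
100 [ 0.1  0.7 -0.7] [ 0.35  0.91 -0.02] [-0.1 -0.  -0.3] 17.7
92 [ 0.1 -0.2 -0.3] [0.4  0.88 0.02] [-0.1 -0.1 -0.4] 18.1
84 [-0.1  0.1 -1.1] [0.38 0.93 0.05] [-0.1 -0.  -0.3] 18.4
76 [ 0.5 -0.8 -0.3] [ 0.32  0.87 -0.04] [-0.1 -0.1 -0.3] 18.8
68 [-0.6  0.8 -0.3] [0.39 0.83 0.01] [-0.1 -0.1 -0.4] 19.1
60 [-0.2  0.1 -0.9] [ 0.35  0.85 -0.08] [-0.1 -0.1 -0.4] 19.5
```

View pics/scene11.png

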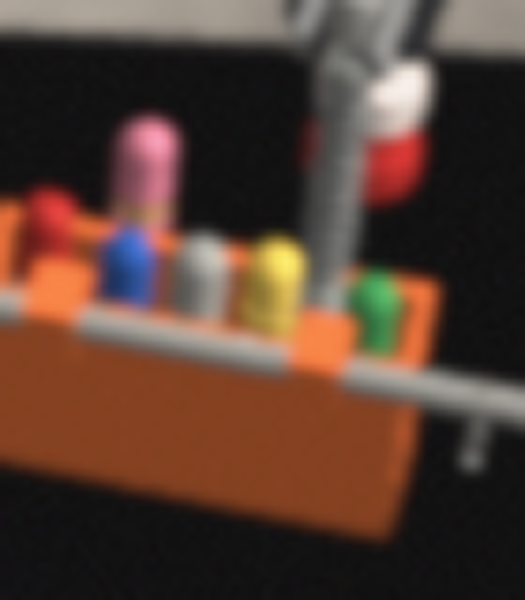

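View pics/wrist11.png

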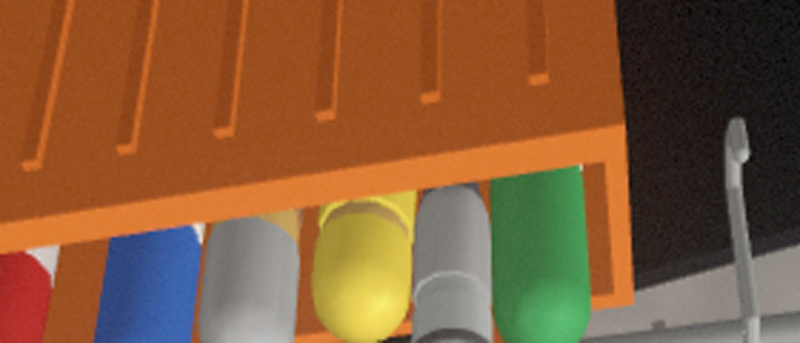

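The vice is in the gap and yellow has been eased aside. I'll go on down until the nose touches the floor.

```bash
python3 - <<'E'
from h import *
from station import bot
f0=np.array([0,0,-.6])
for z in (52,44,36,30,28,27,26,25,24,23,22,21,20,19,18):
    p,o=pose([550.3,238,z],-.4);bot.movel(p,o,rate=35 if z>30 else 12)
    if z<=30: bot.dwell(.1)
    f=np.mean([bot.get_force() for _ in range(5)],axis=0)-f0;print(z,f.round(1),np.array(bot.get_ft_torque()).round(2),(np.array(bot.get_tcp_pos())-p).round(1),round(bot.get_clock(),1))
    if f[2]>5 or np.linalg.norm(f)>12: break
for n,(u0,u1,v0,v1) in dict(scene=(380,450,160,270),wrist=(160,440,0,200)).items():
  c=bot.capture(n);pickle.dump(c,open(n+"12.pkl","wb"));im=np.ascontiguousarray(c["img"][:,:,::-1])
  k=min(800/(u1-u0),600/(v1-v0));cv2.imwrite(f"pics/{n}12.png",cv2.resize(im[v0:v1,u0:u1],None,fx=k,fy=k,interpolation=cv2.INTER_CUBIC))
E
```

```text
52 [-0.  -0.2 -0.5] [0.38 0.84 0.01] [-0.1 -0.1 -0.4] 19.9
44 [ 1.1 -0.4  1. ] [ 0.39  0.85 -0.01] [-0.1 -0.  -0.3] 20.3
36 [ 0.3  0.1 -0.3] [ 0.39  0.87 -0.03] [-0.1 -0.1 -0.3] 20.7
30 [-0.1 -0.7 -0.4] [0.39 0.86 0.01] [0.  0.  0.1] 21.4
28 [-0.   0.4  0.1] [ 0.38  0.92 -0.02] [-0. -0. -0.] 21.9
27 [ 0.3 -0.3 -0.2] [ 0.37  0.91 -0.05] [-0.  0. -0.] 22.2
26 [0.4 0.1 0.1] [0.4  0.86 0.06] [-0. -0. -0.] 22.6
25 [-0.1 -0.6  3.6] [0.15 0.31 0.01] [0.2 0.1 0.2] 22.9
24 [ 0.5 -0.1  9.9] [-0.28 -0.7   0.01] [0.6 0.1 1. ] 23.3
```

View pics/scene12.png

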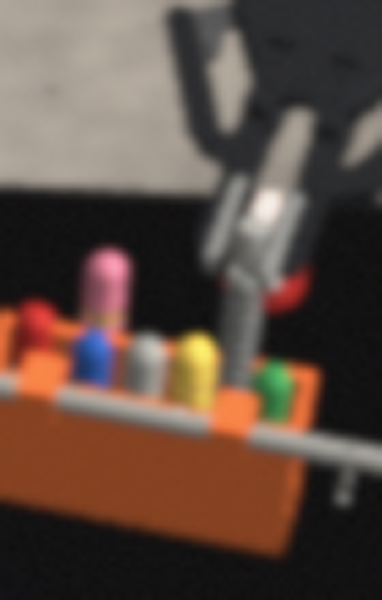

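View pics/wrist12.png

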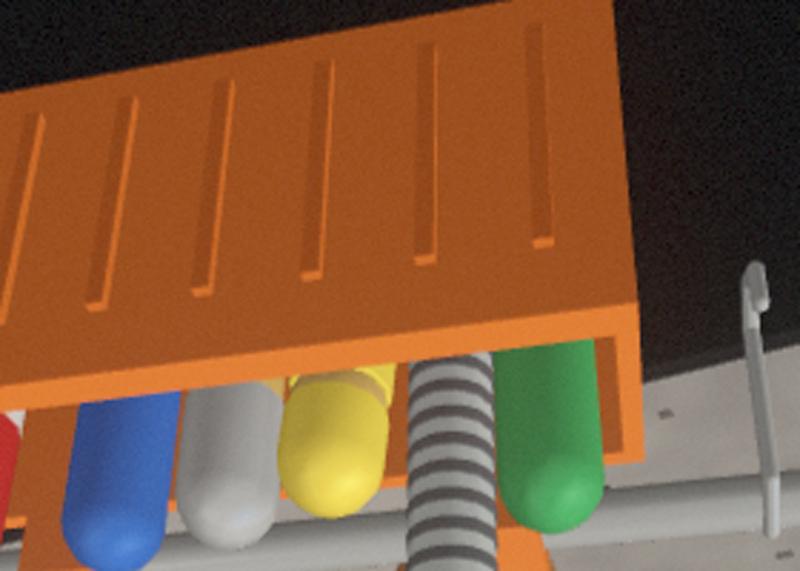

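The floor was reached at nose z ≈ 25 (3.6 N, then 10 N at 24). I'll ease off the press, release, back out along the tool axis and check.

```bash
python3 - <<'E'
from h import *
from station import bot
p,o=pose([550.3,238,25],-.4);bot.movel(p,o,rate=12);bot.dwell(.1)
print(bot.get_force())
bot.move_gripper(36);print(bot.get_width(),bot.get_clock())
z=Ro.from_euler('xyz',o).apply([0,0,1])
q=np.array(bot.get_tcp_pos())
bot.movel(q-z*110,o,rate=110)
print(bot.get_clock())
for n,(u0,u1,v0,v1) in dict(scene=(370,460,160,270),top=(110,260,200,300),wrist=(0,640,0,480)).items():
  c=bot.capture(n);pickle.dump(c,open(n+"13.pkl","wb"));im=np.ascontiguousarray(c["img"][:,:,::-1])
  k=min(800/(u1-u0),600/(v1-v0));cv2.imwrite(f"pics/{n}13.png",cv2.resize(im[v0:v1,u0:u1],None,fx=k,fy=k,interpolation=cv2.INTER_CUBIC))
  print(n,proj(c,[[550.3,238,24],[550.3,238,184]]).round(1).tolist())
E
```

```text
[-0.09734342 -0.32783752  4.06582238]
36.02544937400784 24.05
25.2
scene [[419.6, 253.7], [426.8, 201.2]]
top [[193.2, 256.8], [171.8, 240.3]]
wrist [[319.7, 69.8], [320.0, 253.6]]
```

View pics/scene13.png

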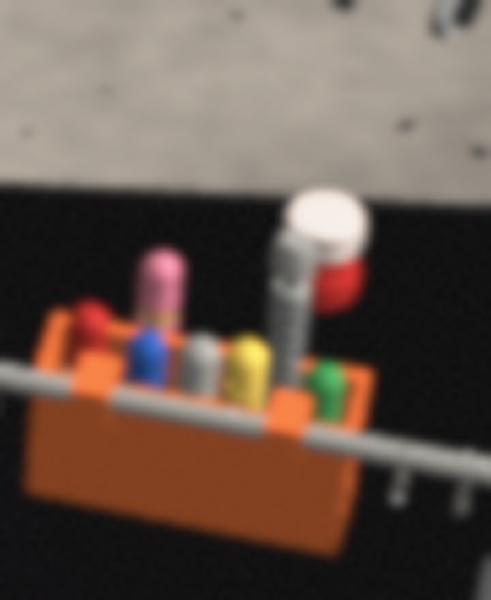

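View pics/top13.png

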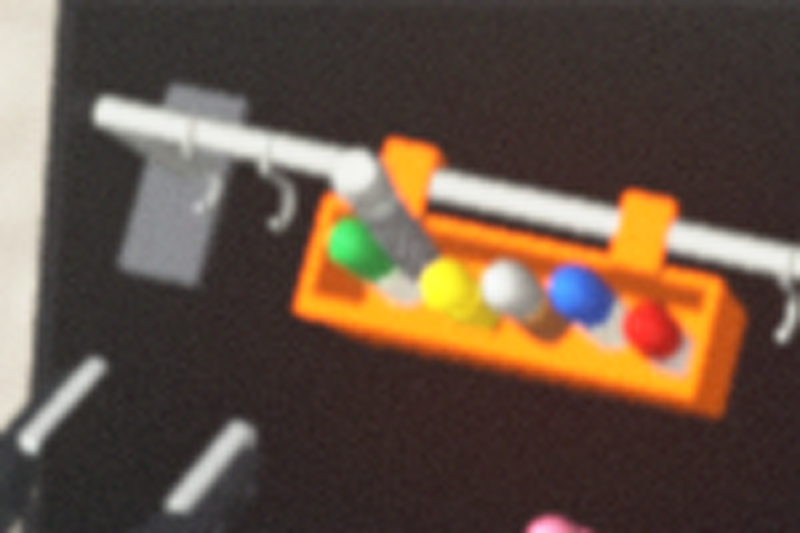

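View pics/wrist13.png

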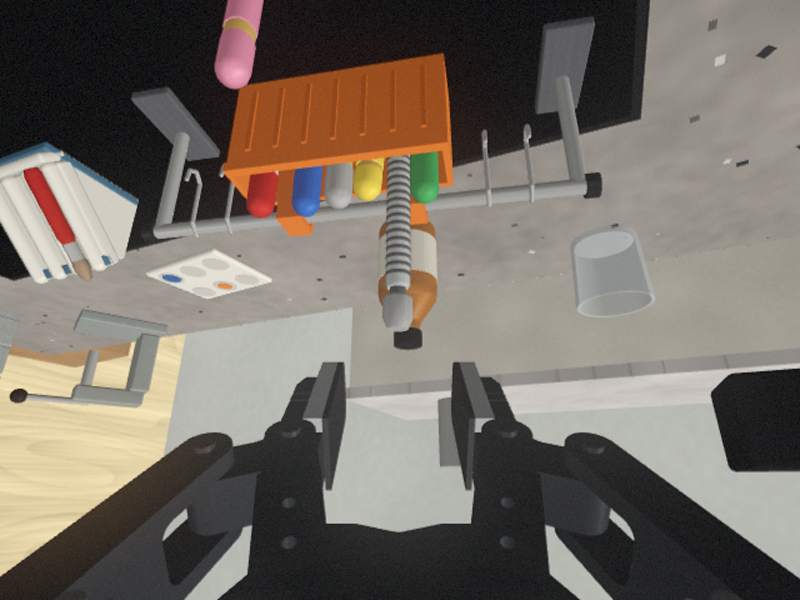

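The vice stands among all five upright sticks with only a slight lean, and nothing else appears moved. I'll do one stability check, then hand in.

```bash
python3 - <<'E'
from h import *
from station import bot
bot.dwell(.5)
a=pickle.load(open("top13.pkl","rb"))["img"].astype(int);t=bot.capture("top")["img"]
print(np.abs(a-t)[200:300,150:260].max())
o=pickle.load(open("c0.pkl","rb"))["top"]["img"].astype(int)
d=np.abs(o-t).max(2)>60;n,l,st,_=cv2.connectedComponentsWithStats(d.astype(np.uint8));print([s.tolist() for s in st[1:] if s[4]>15])
bot.close_job();print(bot.get_clock())
E
```

```text
29
[[396, 202, 11, 26, 224], [397, 229, 6, 30, 67], [172, 231, 20, 26, 184], [45, 267, 84, 113, 4061], [392, 271, 5, 8, 32], [140, 279, 17, 18, 113], [127, 327, 17, 17, 135], [0, 351, 89, 129, 8949]]
the job is handed in; nothing more can be done
the job is handed in; nothing more can be done
```

The pin vice now stands nose down in the orange caddy, between the yellow wax pencil and the green marker. All five sticks are still standing, and I've handed the job in. The clock read 25.2 s just before the last 0.5 s check, well under the 43 s limit.

- **First grasps:** The first two closings came up empty. Both the scene and wrist cameras showed the fingertips about 35 mm short of the reported TCP. The first attempt also pushed the vice about 25 mm down its trough, so I measured it again.
- **Final grip:** With that 35 mm allowed for, I gripped the vice by its head, because the rest blocked the body grip at 125 mm.
- **Lowering:** The vice eased the sticks apart with almost no force. The nose met the floor at a computed z of 25 mm against the stated 24 mm; the force rose to about 10 N, I eased it to about 4 N, and then let go.
- **Last checks:** The vice leans slightly, about 7 mm at the head by eye. Two top pictures half a second apart showed no visible movement at the caddy. Compared with the start, the only changes in the top picture were the vice, the eased sticks and the robot arm.
- **Loose ends:** The gripper read about 14–15 mm on the 17 mm head; I didn't find out why, but the hold was firm. The clock could not be read after handing in.

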